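# Box knife turned handle-first into its rest

## Task

The yellow box knife on the packing stall lies with its blade towards the customer's side. Pick it up, turn it end for end (set it down and take it again if your wrist runs out of turn) and lay it gently, without dropping it, flat and straight along the middle of the blue knife rest, with the whole blade inside the walled end and the handle pointing out of the open end. Leave the red label scraper and the glass tankard where they are.

Things in the scene. Friction and masses are not known exactly. Their poses are not given: they have to be found in the camera images.
- knife: Yellow box knife, black slide and patch on top, lying on its side; about 0.12 kg. 170 mm long (x), handle 28 mm wide (y), 22 mm high (z), x = -85 to 55 mm; bare steel blade 18 mm wide, 3 mm thick, x = 55 to 85 mm. Origin: underside, mid-length, near the centre of mass. +x points to the blade tip. Grip across y at x = -70 to 30 mm. Starts with +x within 35 degrees of world +x.
- rest: Blue knife rest, fixed. Base plate 6 mm thick, x = -46 to 152, y = -56 to 56 mm. Walled end with dark mat: walls 6 mm thick, tops 36 mm over the table, inner faces at x = -40 (back) and y = -50, 50 mm (sides, ending at x = 40). Beyond x = 40 the plate is open. Origin: table level under the centre of the walled end; +x to the open end, within 18 degrees of world +x.
- scraper: Bystander: label scraper with a red handle, 170 mm long along its x axis, handle 28 mm wide and 22 mm high, with a black neck and a 50 mm wide steel blade at +x. Origin: underside, midway along the length. Lies on the table, to be left alone.
- tankard: Bystander: glass tankard, 80 mm across the rim, 115 mm high, with a handle on one side. Origin: centre of its underside. Stands on the table to the right of the tools, to be left alone.
Not all that is in view belongs to the job. There is more than one size of the knife; the job needs the largest.

How it is judged:
By the outcome, as a careful person would: the job done as asked, in the order asked, and still so for the second after the job is handed in, with the robot touching nothing.
It also fails if it takes over 51 s, if anything falls off the work surface, if the arm or the gripper's body presses on something with over 40 N, if the wrist force passes 120 N, or if a joint passes its speed limit or range.

## Robot

A 6-joint arm with a two-finger parallel gripper is mounted at the origin on the work surface. World frame = base frame: x ahead of the robot, y to its left, z up, the work surface at z = 0. Lengths are in m, angles in rad, forces in N, time in s.
With the tool pointing down it reaches from about 0.325 to 0.75 m from the base axis. Payload 7.6 kg.
Tool frame: the origin (TCP) lies midway between the tips of the shut fingers; the grasp point (between the pads) lies 19 mm behind it; z points along the fingers, y is the direction in which the jaws open and shut (so a half turn about z gives the same grasp; the last joint's range is limited). The gripper opens to 85 mm and grips with 20 to 120 N. Pads are 22 mm wide; open, the fingers measure 114 mm over their backs; the gripper's body (76 mm by 85 mm) begins 54 mm behind the grasp point. The pads swing forward as they close: fully open they stand 13 mm farther back than shut.
Start: joints at [-1.299, 0.052, 1.401, -0, 1.689, -0.07], TCP at [0.176, -0.495, 0.193] pointing down, gripper open.
Joint ranges: [-2.9, 2.9], [-0.91, 2.17], [0.12, 2.37], [-1.06, 4.2], [0.26, 2.73], [-2.93, 2.93]. Speed limits (rad/s): [2.57, 2.57, 3.01, 3.14, 3.14, 3.14].

## Interface

Orientations are given as a unit quaternion [w, x, y, z].
In Python, from station import r, cams, boxes_of, cut_out gives the robot as it stands. The module is installed in compiled form; this text tells all that it offers.
- The arm moves only by the tool send_rows, never from a script. Its argument "targets" is a list of rows, each a list of 3 entries, a list of its own where there are three numbers: the closure, from 0 (fully open) to 1 (shut), then the shift along the tool's x, y, z in cm, then the turn, a rotation vector about the tool's x, y, z in rad. In form: [[hand, [x, y, z], [wx, wy, wz]], ...]. A call has 1 to 12 rows; each row shifts and turns the commanded pose from where the row before left it, along the tool's axes as they then stand; what a row does not reach is not made up. A row lasts 1/12 s, in which the tool goes at most 41.7 mm and 7.16 degrees, less where a joint would pass 70% of its speed; a pose out of reach is approached as far as the arm can. A call with a gripper value outside its range is refused whole. The fingers move at their own pace and stop on an object; the grip force is fixed at half the most. Time passes only in rows, so rows that do not move let the fingers close. It gives the time, the measured TCP pose, the force and the opening at its end, in the units of the state.
- r.state(): the state, without advancing time (a new reading comes with each control period).
- cams.camera(name): name is "scene" or "top" or "wrist"; returns the picture (384x512x3 uint8, red, green, blue); there is no depth.
- cams.calibration(name): a dict with "intrinsics" (3x3 intrinsics, pixels), "dist" ([k1, k2, p1, p2, k3] as OpenCV has them; the pictures are not rectified), "R" (3x3) and "t" (3): a world point X has camera coordinates R X + t. Camera axes: x right, y down, z forward; pixel columns grow to the right and rows downward; lengths in m; the calibration is good to about 2 mm. A picture is of the moment at which its call begins: read the wrist's pose just before it. calibration takes no time and is no camera call; for the wrist camera it gives the pose at the moment of the call.
- r.close_job(): hands the job in, once; it reports no verdict.
Trained networks look in the newest picture that a camera, given by its name, has taken for a name from the list of things; names that differ only in an ending like _2 or _b are one class to them, and where a whole thing is asked for, a point or a joint stands for the part that bears it (a point fixed in the world has none). Each returns a list of dicts, best first, with "score" (0 to 1); they miss things now and then, are a little off and sometimes report something else, mostly with a low value. They report only what shows in the picture. A call takes as long as a camera call. They do not tell look-alikes from the thing itself.
- boxes_of(camera, query): "location" ([x, y, z] in m, in world coordinates, good to about 4 mm: the middle of the surface that is visible of it).
- cut_out(camera, query): "pixels" (384x512 bool, what is visible of it).
The state is a dict: "clock": time; "qpos": joint angles; "joint_velocities": joint speeds; "tau": joint torques, N m; "position": TCP position; "orientation": TCP orientation; "ft_force": force on the tool from outside, world axes, zero at the start; "wrist_torque": the same for the moment, N m; "finger_gap": opening from 0.0 (shut) to 1.0 (fully open).
Only numpy, scipy, OpenCV 4.12 (cv2) and the standard library are available. Lean on these libraries where they do the work, as an engineer would, in place of code of your own. Each camera call takes 0.05 s, during which the arm holds its last target.

## Working session

There is one attempt and no reset: what is moved stays moved. The work goes in short steps, Python scripts to look and compute and a tool call to move; the robot and the scene stay as the last step left them, time stands still between calls to the robot, and variables do not carry over. Pictures are saved under pics/ and viewed, and the job is handed in when it is done.

Besides the shell and the picture viewer there is one more tool, called after "Emit:" in YAML: its name, and indented under it one key for each argument. send_rows: Moves the arm, as the interface text tells. Its arguments: {"type":"object","properties":{"targets":{"type":"array"}},"required":["targets"]}

```bash
mkdir -p pics; cat > h.py <<'E'
import numpy as np, cv2
from station import r, cams, boxes_of, cut_out
def shot(n,f):
    p=cams.camera(n); cv2.imwrite('pics/'+f,p[:,:,::-1]); return p
def pix2plane(c,uv,z):
    uv=np.asarray(uv,float).reshape(-1,1,2)
    n=cv2.undistortPoints(uv,np.array(c['intrinsics']),np.array(c['dist'])).reshape(-1,2)
    R=np.array(c['R']);t=np.array(c['t']);C=-R.T@t
    d=np.c_[n,np.ones(len(n))]@R
    s=(z-C[2])/d[:,2]
    return C+d*s[:,None]
def proj(c,X):
    R=np.array(c['R']);t=np.array(c['t'])
    return cv2.projectPoints(np.asarray(X,float).reshape(-1,1,3),cv2.Rodrigues(R)[0],t,np.array(c['intrinsics']),np.array(c['dist']))[0].reshape(-1,2)
E
python3 - <<'E'
from h import *
s=r.state(); print(s)
for n in ['top','scene']:
    shot(n,n+'1.png')
    for q in ['knife','rest','scraper','tankard']:
        for b in boxes_of(n,q): print(n,q,b['score'],np.round(b['location'],3))
print(r.state()['clock'])
E
```

```text
{'clock': 0.0, 'qpos': array([-1.29930801e+00,  5.28776020e-02,  1.40178779e+00, -2.64875232e-05,
        1.68859855e+00, -7.03264073e-02]), 'joint_velocities': array([-3.53541963e-06, -8.53553899e-04,  1.57621775e-03, -1.87917788e-04,
        7.68915049e-04,  9.97813887e-04]), 'tau': array([ 2.17224169e-04, -3.81672013e+01, -3.60183764e+01, -6.18110107e-06,
        6.13129712e-03, -2.03902772e-06]), 'position': array([ 0.17587619, -0.49425709,  0.19241928]), 'orientation': array([-8.30099935e-04,  9.85430771e-01,  1.70074978e-01, -9.69950214e-05]), 'ft_force': array([-1.08433375, -0.6986097 , -0.52319995]), 'wrist_torque': array([ 0.00714314, -0.01164591,  0.05689097]), 'finger_gap': 0.99683094879545}
top knife 0.68 [ 0.497 -0.247  0.018]
top knife 0.68 [ 0.664 -0.322  0.014]
top knife 0.57 [ 0.343 -0.151  0.015]
top rest 0.82 [ 0.578 -0.001  0.007]
top scraper 0.58 [0.486 0.268 0.019]
scene knife 0.76 [ 0.673 -0.326  0.014]
scene knife 0.47 [ 0.351 -0.15   0.02 ]
scene rest 0.68 [ 0.576 -0.     0.005]
scene scraper 0.83 [0.502 0.262 0.022]
scene tankard 0.84 [ 0.526 -0.458  0.071]
0.5
```

View pics/top1.png

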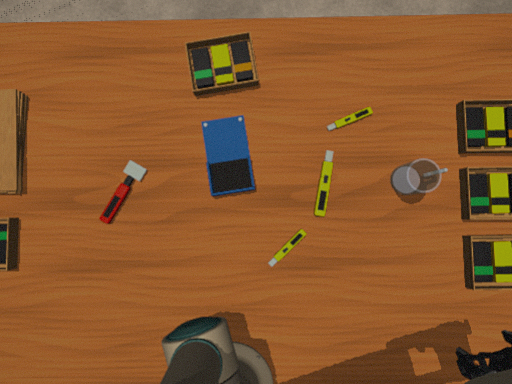

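View pics/scene1.png

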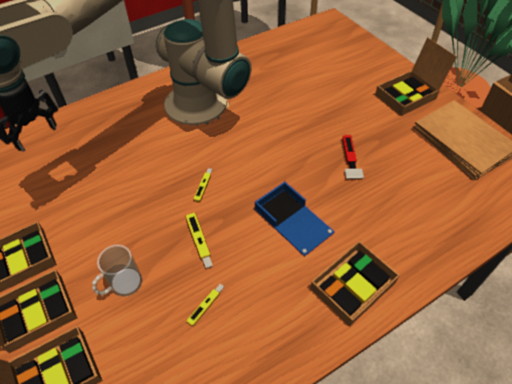

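The top view shows three knives; the middle one, (324,183), is the longest with its blade up at (329,155). The rest is at (230,155), with its mat end nearest the robot. I'll measure these now.

```bash
cat >> h.py <<'E'
def fit(c,m,z):
    ys,xs=np.nonzero(m); X=pix2plane(c,np.c_[xs,ys],z)[:,:2]
    rc=cv2.minAreaRect((X*1000).astype(np.float32)); return rc,X
E
python3 - <<'E'
from h import *
p=cams.camera('top');c=cams.calibration('top')
for q,z in [('knife',.02),('rest',.006)]:
    for b in cut_out('top',q):
        rc,X=fit(c,b['pixels'],z)
        X0=X.mean(0);w,V=np.linalg.eigh(np.cov((X-X0).T));v=V[:,1]*np.sign(V[0,1])
        s=(X-X0)@v
        print(q,b['score'],b['pixels'].sum(),np.round(rc,1) if 0 else rc,X0,np.degrees(np.arctan2(v[1],v[0])),s.min(),s.max())
p4=cv2.resize(p[100:230,190:350],None,fx=5,fy=4.6,interpolation=cv2.INTER_CUBIC);cv2.imwrite('pics/crop.png',p4[:,:,::-1])
cw=cams.calibration('wrist');s=r.state();R=np.array(cw['R']);C=-R.T@np.array(cw['t'])
print('wristcam',C,s['position'],R,cw['intrinsics'])
E
```

```text
knife 0.86 376 ((666.6504516601562, -315.7492980957031), (23.6701602935791, 123.32671356201172), 22.835630416870117) [ 0.66895994 -0.31955475] -67.87093733626428 -0.06608172707520175 0.057239607652095716
knife 0.72 719 ((502.46234130859375, -245.47491455078125), (29.806358337402344, 168.8500213623047), 78.69830322265625) [ 0.49724123 -0.24411774] -10.739972236855104 -0.07899483508340877 0.08980780775761553
knife 0.68 356 ((340.9822082519531, -148.27899169921875), (19.387840270996094, 120.43714141845703), 43.8920783996582) [ 0.34328786 -0.15039394] -47.210045748998155 -0.06334180107125689 0.05714003187479943
rest 0.86 3298 ((578.9135131835938, 1.5871505737304688), (198.15673828125, 115.24440002441406), 8.164609909057617) [0.57772334 0.00059089] 6.957454121356374 -0.09838239202524382 0.1008503247884819
wristcam [ 0.24479818 -0.46851664  0.37396684] [ 0.17599584 -0.49464367  0.19333049] [[ 3.34362829e-01 -9.42444152e-01  7.20269004e-04]
 [-9.02763263e-01 -3.20065119e-01  2.87361812e-01]
 [-2.70591926e-01 -9.67333407e-02 -9.57821836e-01]] [[299.48170337   0.         255.36661694]
 [  0.         299.48170337 190.07933409]
 [  0.           0.           1.        ]]
```

View pics/crop.png

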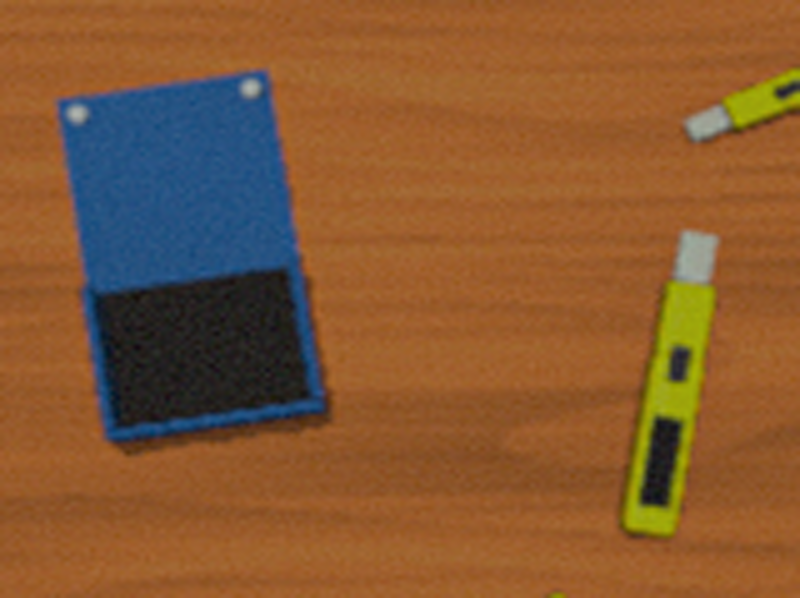

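Emit:
send_rows:
  targets:
    - [0,[1.5,-0.5,0],[0,0,0]]
    - [0,[3.4,-1.18,0],[0,0,0]]
    - [0,[3.7,-1.27,0],[0,0,0]]
    - [0,[3.7,-1.27,0],[0,0,0]]
    - [0,[3.7,-1.27,0],[0,0,0]]
    - [0,[3.7,-1.27,0],[0,0,0]]
    - [0,[3.7,-1.27,0],[0,0,0]]
    - [0,[3.7,-1.27,0],[0,0,0]]
    - [0,[3.7,-1.27,0],[0,0,0]]
    - [0,[3.6,-1.25,0],[0,0,0]]
    - [0,[2.5,-0.86,0],[0,0,0]]
    - [0,[1.07,-0.45,0],[0,0,0]]

```text
clock: 1.65
position: [0.4918, -0.2411, 0.193]
orientation: [-0.0, 0.985, 0.172, 0.0]
ft_force: [-0.1, -0.7, -0.8]
finger_gap: 1.0
```

Emit:
send_rows:
  targets:
    - [0,[0,0,0.5],[0,0,0.06]]
    - [0,[0,0,1],[0,0,0.1]]
    - [0,[0,0,1],[0,0,0.1]]
    - [0,[0,0,1],[0,0,0.1]]
    - [0,[0,0,1],[0,0,0.1]]
    - [0,[0,0,0.5],[0,0,0.074]]
    - [0,[0,0,0],[0,0,0]]
    - [0,[0,0,0],[0,0,0]]

```text
clock: 2.32
position: [0.4893, -0.2441, 0.1433]
orientation: [0.0, 0.995, -0.095, -0.0]
ft_force: [0.6, -0.1, -0.2]
finger_gap: 0.995
```

```bash
python3 - <<'E'
from h import *
s=r.state();print(s['clock'],s['position'],s['orientation'],s['qpos'])
c=cams.calibration('wrist');p=shot('wrist','w1.png')
for b in cut_out('wrist','knife'):
    rc,X=fit(c,b['pixels'],.02)
    print(b['score'],b['pixels'].sum(),rc)
m=cv2.inRange(cv2.cvtColor(p,cv2.COLOR_RGB2HSV),(22,120,80),(38,255,255))
n,l,st,ce=cv2.connectedComponentsWithStats(m)
for i in range(1,n):
    if st[i,4]>500: print(st[i],fit(c,l==i,.022)[0])
E
```

```text
2.3167 [ 0.48928646 -0.24408554  0.14330608] [ 4.04829693e-05  9.95469174e-01 -9.50845293e-02 -2.31701716e-04] [-5.30114734e-01  1.33843453e-01  1.41330599e+00 -2.68742324e-04
  1.59482937e+00  1.23113198e+00]
0.88 1445 ((347.3851623535156, -150.89407348632812), (22.23872947692871, 121.04086303710938), 44.0025634765625)
0.65 3888 ((502.66510009765625, -245.4573974609375), (27.925260543823242, 167.74412536621094), 78.2937240600586)
0.62 191 ((640.1978759765625, -268.40887451171875), (27.39729881286621, 8.487787246704102), 79.09556579589844)
[ 242  105   26  131 2510] ((489.2238464355469, -241.5235595703125), (26.31499671936035, 137.75833129882812), 79.64649200439453)
[178 264  57  67 998] ((353.7118225097656, -156.93783569335938), (19.58719253540039, 101.75514221191406), 43.422245025634766)
```

View pics/w1.png

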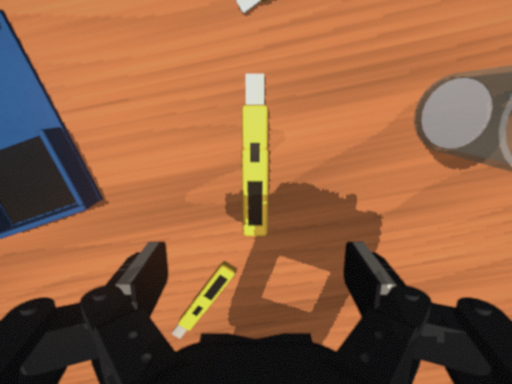

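The wrist view shows the large knife centred at (256,155), lined up with the tool and blade up. The measurements agree to about 1.5 mm, so I'm descending.

Emit:
send_rows:
  targets:
    - [0,[0.18,-0.08,1],[0,0,0]]
    - [0,[0.18,-0.08,2.5],[0,0,0]]
    - [0,[0,0,3],[0,0,0]]
    - [0,[0,0,3],[0,0,0]]
    - [0,[0,0,2],[0,0,0]]
    - [0,[0,0,1.2],[0,0,0]]
    - [0,[0,0,0.8],[0,0,0]]
    - [0,[0,0,0.4],[0,0,0]]
    - [0,[0,0,0],[0,0,0]]
    - [0,[0,0,0],[0,0,0]]

```text
clock: 3.25
position: [0.4944, -0.2432, 0.0055]
orientation: [0.0, 0.995, -0.096, 0.001]
ft_force: [-0.4, -0.1, 0.6]
finger_gap: 1.002
```

Emit:
send_rows:
  targets:
    - [1,[0,0,0],[0,0,0]]
    - [1,[0,0,0],[0,0,0]]
    - [1,[0,0,0],[0,0,0]]
    - [1,[0,0,0],[0,0,0]]
    - [1,[0,0,0],[0,0,0]]
    - [1,[0,0,0],[0,0,0]]
    - [1,[0,0,0],[0,0,0]]
    - [1,[0,0,0],[0,0,0]]
    - [1,[0,0,0],[0,0,0]]
    - [1,[0,0,0],[0,0,0]]

```text
clock: 4.08
position: [0.4935, -0.2428, 0.0042]
orientation: [0.0, 0.995, -0.096, -0.0]
ft_force: [-0.4, -0.2, -0.1]
finger_gap: 0.001
```

The fingers closed fully, so I need to look.

```bash
python3 - <<'E'
from h import *
shot('wrist','w2.png');p=shot('scene','s2.png')
cv2.imwrite('pics/s2c.png',cv2.resize(p[130:330,80:330],None,fx=3,fy=3)[:,:,::-1])
E
```

```text
(no output)
```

View pics/w2.png

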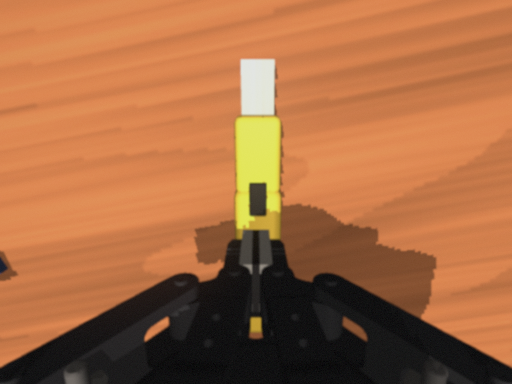

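View pics/s2c.png

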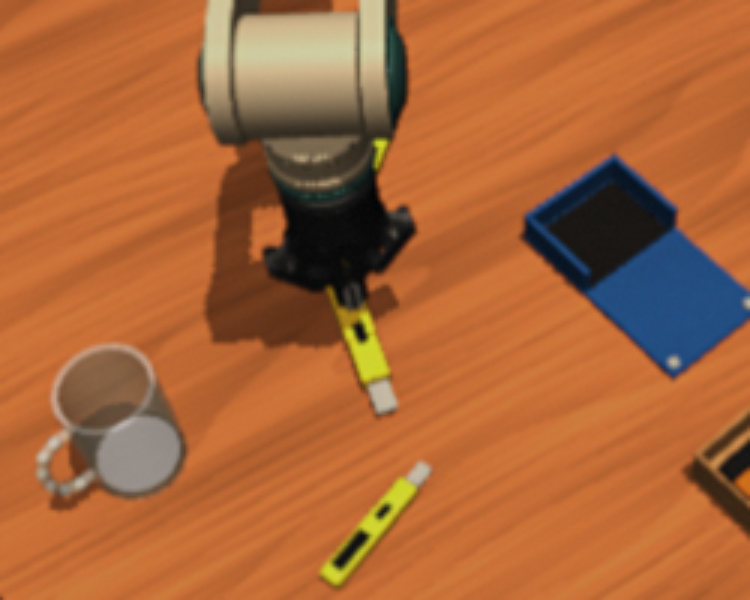

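```bash
python3 - <<'E'
from h import *
s=r.state();print(s['clock'],s['position'],s['qpos'])
c=cams.calibration('wrist');p=cv2.cvtColor(cv2.imread('pics/w2.png'),cv2.COLOR_BGR2RGB)
R=np.array(c['R']);C=-R.T@np.array(c['t']);print('cam',C)
o=np.array([.503,-.245,0]);a=np.radians(-10.9);u=np.array([np.cos(a),np.sin(a),0]);v=np.array([-u[1],u[0],0]);z=np.array([0,0,1])
K=lambda x,y,h:o+u*x/1000+v*y/1000+z*h/1000
for n,P in dict(tipL=K(85,9,12),tipR=K(85,-9,12),hL=K(55,14,22),hR=K(55,-14,22),hLb=K(55,14,0),tcp=s['position'],tcp25=s['position']+[0,0,.025]).items(): print(n,np.round(proj(c,P)))
m=cv2.inRange(cv2.cvtColor(p,cv2.COLOR_RGB2HSV),(22,120,80),(38,255,255))
for row in (125,160,180): 
    x=np.nonzero(m[row])[0];print(row,x.min(),x.max())
    q=pix2plane(c,[[x.min()-.5,row],[x.max()+.5,row]],.022);print(np.linalg.norm(q[0]-q[1])*1000)
    q=pix2plane(c,[[x.min()-.5,row],[x.max()+.5,row]],0.0);print(np.linalg.norm(q[0]-q[1])*1000)
cv2.imwrite('pics/w2c.png',cv2.resize(p[180:350,180:340],None,fx=3.5,fy=3.5,interpolation=cv2.INTER_CUBIC)[:,:,::-1])
E
```

```text
4.1833 [ 0.49357704 -0.24280564  0.00429888] [-5.24273140e-01  2.68295702e-01  1.54881755e+00 -5.57536808e-05
  1.32440505e+00  1.23877199e+00]
cam [ 0.5652487  -0.25511945  0.18492518]
tipL [[241.  57.]]
tipR [[275.  57.]]
hL [[232. 116.]]
hR [[285. 116.]]
hLb [[235. 114.]]
tcp [[258. 218.]]
tcp25 [[258. 234.]]
125 235 280
24.501962306759935
27.81049428977252
160 236 279
24.25088289006841
27.52551129140047
180 236 279
24.73566772785941
28.075757259227903
```

View pics/w2c.png

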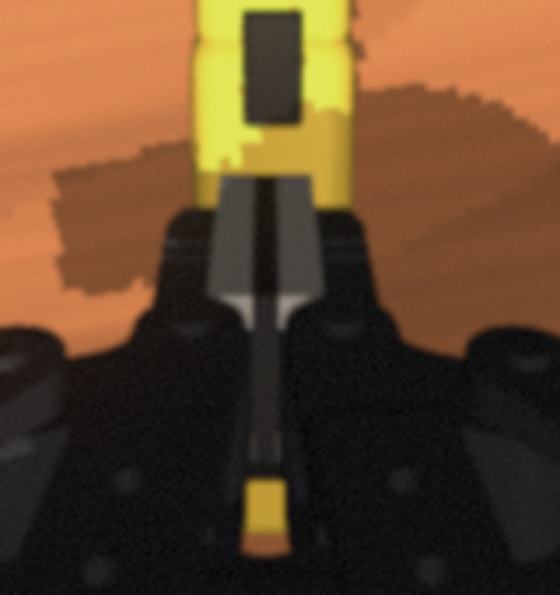

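```bash
python3 - <<'E'
from h import *
s=r.state();c=cams.calibration('wrist')
a=np.radians(-10.9);u=np.array([np.cos(a),np.sin(a),0])
for x in (-11,0,11):
    for h in (0,10,20,30,40): print(x,h,np.round(proj(c,s['position']+u*x/1000+[0,0,h/1000])[0]))
# at hover picture: open tips at rows ~245
E
```

```text
-11 0 [258. 233.]
-11 10 [258. 240.]
-11 20 [258. 248.]
-11 30 [258. 256.]
-11 40 [258. 265.]
0 0 [258. 218.]
0 10 [258. 224.]
0 20 [258. 230.]
0 30 [258. 238.]
0 40 [258. 246.]
11 0 [258. 201.]
11 10 [258. 207.]
11 20 [258. 213.]
11 30 [258. 219.]
11 40 [258. 227.]
```

Emit:
send_rows:
  targets:
    - [1,[0,0,-0.5],[0,0,0]]
    - [1,[0,0,-1.5],[0,0,0]]
    - [1,[0,0,-2],[0,0,0]]
    - [1,[0,0,-2],[0,0,0]]
    - [1,[0,0,0],[0,0,0]]

```text
clock: 4.6
position: [0.4958, -0.2441, 0.0694]
orientation: [0.002, 0.995, -0.096, 0.004]
ft_force: [0.4, -0.1, 1.2]
finger_gap: -0.003
```

```bash
python3 - <<'E'
from h import *
shot('wrist','w3.png');s=r.state();print(s['position'],s['finger_gap'],s['ft_force'])
E
```

```text
[ 0.4950352  -0.24363895  0.06718642] -0.00015290728724160174 [0.21059366 0.24724694 0.60902127]
```

View pics/w3.png

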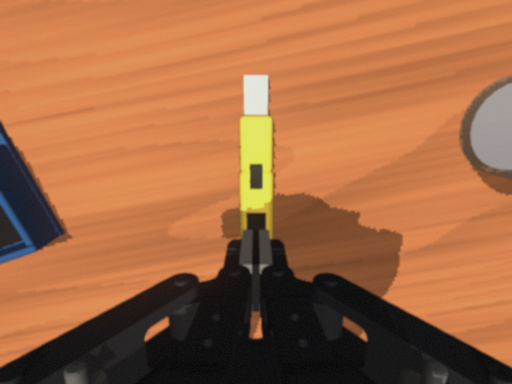

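```bash
python3 - <<'E'
from h import *
s=r.state();c=cams.calibration('scene');p=shot('scene','s3.png')
a=np.radians(-10.9);u=np.array([np.cos(a),np.sin(a),0]);v=np.array([-u[1],u[0],0])
P=s['position']
sc=5;x0,y0,w,h=150,150,130,110
im=cv2.resize(p[y0:y0+h,x0:x0+w],None,fx=sc,fy=sc,interpolation=cv2.INTER_CUBIC)[:,:,::-1].copy()
def dot(X,col):
    q=proj(c,X)[0];cv2.circle(im,(int((q[0]-x0+.5)*sc),int((q[1]-y0+.5)*sc)),3,col,-1)
dot(P,(0,0,255))
for k in (20,40):dot(P+[0,0,k/1000],(255,0,255))
o=np.array([.503,-.245,0])
for x in (-85,55):
  for y in (-14,14): dot(o+u*x/1000+v*y/1000+[0,0,.022],(255,255,0))
for y in (-9,9): dot(o+u*.085+v*y/1000+[0,0,.003],(255,255,255)); dot(o+u*.085+v*y/1000+[0,0,.012],(0,255,0))
cv2.imwrite('pics/s3c.png',im)
E
```

```text
(no output)
```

View pics/s3c.png

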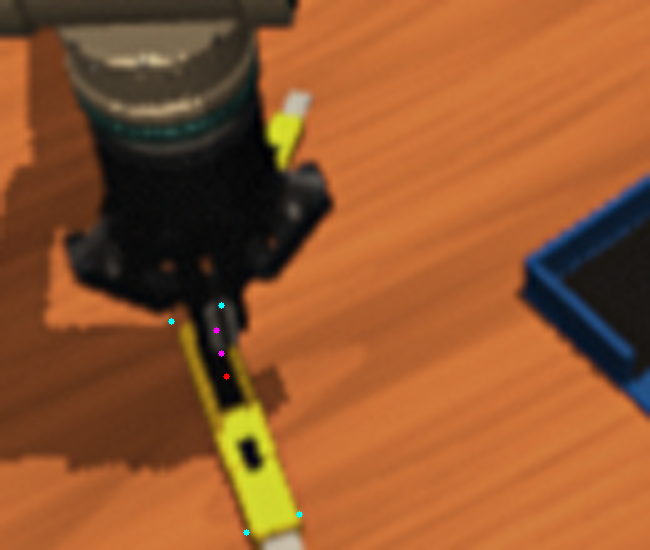

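```bash
python3 - <<'E'
import cv2
p=cv2.imread('pics/s3.png');cv2.imwrite('pics/s3z.png',cv2.resize(p[195:235,175:225],None,fx=14,fy=14,interpolation=cv2.INTER_CUBIC))
E
```

```text
(no output)
```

View pics/s3z.png

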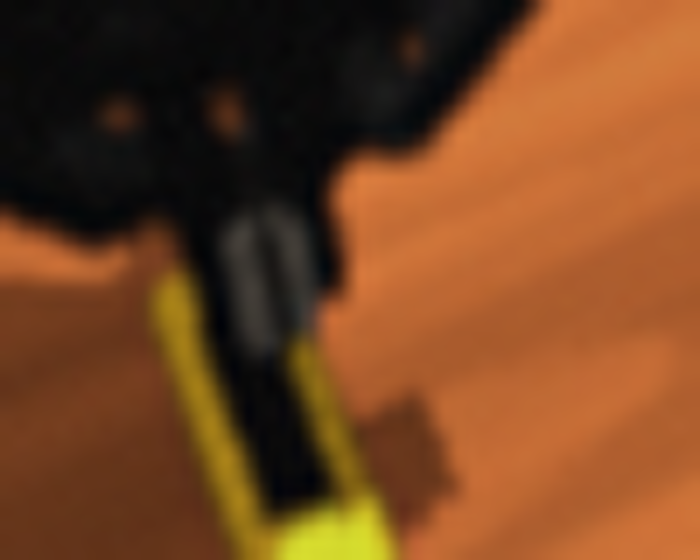

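```bash
python3 - <<'E'
from h import *
s=r.state();cw=cams.calibration('wrist');cs=cams.calibration('scene')
def n(c,uv): return cv2.undistortPoints(np.array([[uv]],float),np.array(c['intrinsics']),np.array(c['dist']))[0,0]
Pm=lambda c:np.c_[np.array(c['R']),np.array(c['t'])]
X=cv2.triangulatePoints(Pm(cw),Pm(cs),n(cw,(258,230)),n(cs,(194.9,219.5)));X=X[:3,0]/X[3]
q=s['orientation'];from scipy.spatial.transform import Rotation as Ro
T=Ro.from_quat([q[1],q[2],q[3],q[0]])
print(X,s['position'],T.inv().apply(X-s['position'])*1000, proj(cw,X),proj(cs,X))
E
```

```text
[ 0.4997681  -0.24294161  0.09601599] [ 0.49406861 -0.24308792  0.06522413] [  5.62834696  -1.20852771 -30.78157102] [[255.96598807 229.20301311]] [[194.42212627 219.46476262]]
```

Triangulating from both cameras, the real fingertips sit about 20–30 mm above the reported TCP. I'll open, go lower with care and watch the force.

Emit:
send_rows:
  targets:
    - [0,[0,0,0],[0,0,0]]
    - [0,[0,0,0.5],[0,0,0]]
    - [0,[0,0,0.5],[0,0,0]]
    - [0,[0,0,0.5],[0,0,0]]
    - [0,[0,0,0.5],[0,0,0]]
    - [0,[0,0,1.2],[0,0,0]]
    - [0,[0,0,1.6],[0,0,0]]
    - [0,[0,0,0.8],[0,0,0]]
    - [0,[0,0,0.5],[0,0,0]]
    - [0,[0,0,0.5],[0,0,0]]
    - [0,[0,0,0.2],[0,0,0]]
    - [0,[0,0,0],[0,0,0]]

```text
clock: 5.7
position: [0.4935, -0.2428, -0.0039]
orientation: [-0.0, 0.995, -0.096, -0.0]
ft_force: [-0.0, 0.2, -0.2]
finger_gap: 0.998
```

Emit:
send_rows:
  targets:
    - [0,[0,0,0.3],[0,0,0]]
    - [0,[0,0,0.3],[0,0,0]]
    - [0,[0,0,0.2],[0,0,0]]
    - [0,[0,0,0],[0,0,0]]

```text
clock: 6.03
position: [0.4933, -0.2427, -0.0121]
orientation: [-0.0, 0.995, -0.096, -0.0]
ft_force: [0.1, 0.5, -0.7]
finger_gap: 0.999
```

No contact. I'll close here as a probe.

Emit:
send_rows:
  targets:
    - [1,[0,0,0],[0,0,0]]
    - [1,[0,0,0],[0,0,0]]
    - [1,[0,0,0],[0,0,0]]
    - [1,[0,0,0],[0,0,0]]
    - [1,[0,0,0],[0,0,0]]
    - [1,[0,0,0],[0,0,0]]
    - [1,[0,0,0],[0,0,0]]

```text
clock: 6.62
position: [0.4936, -0.2428, -0.0116]
orientation: [0.0, 0.995, -0.096, 0.0]
ft_force: [0.3, -0.4, 0.6]
finger_gap: 0.01
```

```bash
python3 - <<'E'
from h import *
p=shot('wrist','w4.png');s=r.state();print(s['position'],s['finger_gap'],s['ft_force'],s['wrist_torque'])
E
```

```text
[ 0.49356885 -0.24283943 -0.01165627] -0.0017261651859049737 [ 0.52722103  0.13258121 -0.32757155] [ 0.02300438 -0.02450119 -0.04006505]
```

View pics/w4.png

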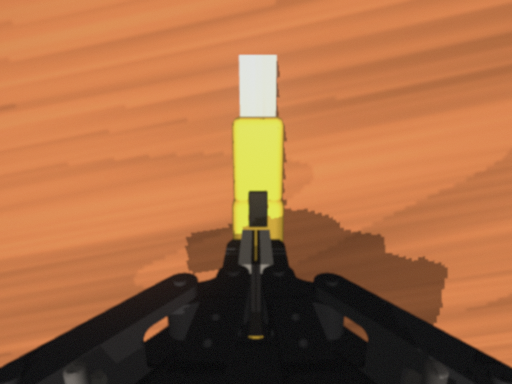

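Emit:
send_rows:
  targets:
    - [1,[0,0,0.1],[0,0,0]]
    - [1,[0,0,0.1],[0,0,0]]
    - [1,[0,0,0],[0,0,0]]

```text
clock: 6.92
position: [0.4934, -0.2427, -0.014]
orientation: [-0.0, 0.995, -0.096, -0.0]
ft_force: [0.0, 0.4, 0.8]
finger_gap: -0.004
```

Emit:
send_rows:
  targets:
    - [1,[0,0,0.1],[0,0,0]]
    - [1,[0,0,0.1],[0,0,0]]
    - [1,[0,0,0],[0,0,0]]

```text
clock: 7.17
position: [0.4936, -0.2428, -0.0158]
orientation: [0.0, 0.995, -0.096, -0.0]
ft_force: [0.2, -0.6, -0.3]
finger_gap: 0.003
```

Emit:
send_rows:
  targets:
    - [1,[0,0,0.1],[0,0,0]]
    - [1,[0,0,0.1],[0,0,0]]
    - [1,[0,0,0],[0,0,0]]

```text
clock: 7.42
position: [0.4937, -0.2429, -0.016]
orientation: [0.0, 0.995, -0.096, 0.0]
ft_force: [-5.6, 3.5, 13.1]
finger_gap: -0.003
```

Contact: the shut tips touch the knife top (22 mm) at reported z = −16 mm. So the tips are really about 38 mm above the reported TCP, and a grasp needs reported z ≈ −34 mm.

Emit:
send_rows:
  targets:
    - [1,[0,0,-0.7],[0,0,0]]
    - [0,[0,0,-0.8],[0,0,0]]
    - [0,[0,0,0],[0,0,0]]
    - [0,[0,0,0],[0,0,0]]
    - [0,[0,0,0],[0,0,0]]
    - [0,[0,0,0],[0,0,0]]
    - [0,[0,0,0.5],[0,0,0]]
    - [0,[0,0,0.7],[0,0,0]]
    - [0,[0,0,0.7],[0,0,0]]
    - [0,[0,0,0.5],[0,0,0]]
    - [0,[0,0,0.3],[0,0,0]]
    - [0,[0,0,0],[0,0,0]]

```text
clock: 8.42
position: [0.4929, -0.2424, -0.031]
orientation: [-0.0, 0.995, -0.096, -0.001]
ft_force: [0.9, -0.3, -0.1]
finger_gap: 1.001
```

Emit:
send_rows:
  targets:
    - [0,[0,0,0.2],[0,0,0]]
    - [0,[0,0,0.1],[0,0,0]]
    - [0,[0,0,0],[0,0,0]]

```text
clock: 8.67
position: [0.4936, -0.2428, -0.0327]
orientation: [0.0, 0.995, -0.096, 0.0]
ft_force: [-0.0, 0.3, 0.7]
finger_gap: 0.998
```

Emit:
send_rows:
  targets:
    - [1,[0,0,0],[0,0,0]]
    - [1,[0,0,0],[0,0,0]]
    - [1,[0,0,0],[0,0,0]]
    - [1,[0,0,0],[0,0,0]]
    - [1,[0,0,0],[0,0,0]]
    - [1,[0,0,0],[0,0,0]]
    - [1,[0,0,0],[0,0,0]]

```text
clock: 9.25
position: [0.4939, -0.243, -0.0323]
orientation: [0.0, 0.995, -0.096, 0.0]
ft_force: [-0.4, 0.1, 2.5]
finger_gap: 0.313
```

```bash
python3 - <<'E'
from h import *
p=shot('wrist','w5.png');s=r.state();print(s['clock'],s['position'],s['finger_gap'],s['ft_force'],s['wrist_torque'])
E
```

```text
9.3 [ 0.49386625 -0.24296799 -0.03229286] 0.3107377296126213 [-0.39095806 -0.59908636  3.52160012] [ 0.05362031  0.03169617 -0.01444463]
```

View pics/w5.png

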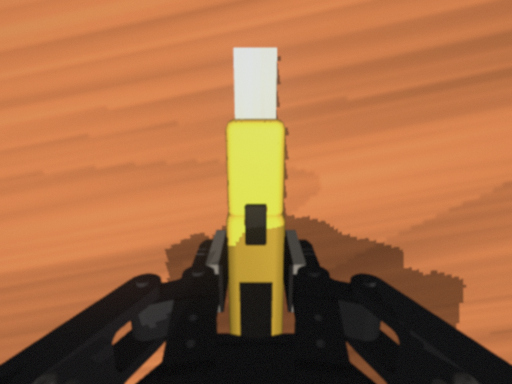

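Gripped, with opening 0.31 ≈ 27 mm. Now lifting and checking.

Emit:
send_rows:
  targets:
    - [1,[0,0,-0.5],[0,0,0]]
    - [1,[0,0,-1.5],[0,0,0]]
    - [1,[0,0,-2.5],[0,0,0]]
    - [1,[0,0,-2.5],[0,0,0]]
    - [1,[0,0,-2],[0,0,0]]
    - [1,[0,0,-1],[0,0,-0.04]]
    - [1,[0,0,0],[0,0,-0.08]]
    - [1,[0,0,0],[0,0,-0.12]]
    - [1,[0,0,0],[0,0,-0.12]]
    - [1,[0,0,0],[0,0,-0.12]]
    - [1,[0,0,0],[0,0,-0.12]]
    - [1,[0,0,0],[0,0,-0.12]]

```text
clock: 10.3
position: [0.4932, -0.2426, 0.0671]
orientation: [-0.0, 0.965, 0.264, -0.0]
ft_force: [-0.2, 0.0, -1.3]
finger_gap: 0.315
```

Emit:
send_rows:
  targets:
    - [1,[0,0,0],[0,0,-0.12]]
    - [1,[0,0,0],[0,0,-0.12]]
    - [1,[0,0,0],[0,0,-0.12]]
    - [1,[0,0,0],[0,0,-0.12]]
    - [1,[0,0,0],[0,0,-0.12]]
    - [1,[0,0,0],[0,0,-0.12]]
    - [1,[0,0,0],[0,0,-0.12]]
    - [1,[0,0,0],[0,0,-0.12]]
    - [1,[0,0,0],[0,0,-0.12]]
    - [1,[0,0,0],[0,0,-0.12]]
    - [1,[0,0,0],[0,0,-0.12]]
    - [1,[0,0,0],[0,0,-0.12]]

```text
clock: 11.3
position: [0.4932, -0.2426, 0.067]
orientation: [-0.0, 0.551, 0.834, -0.0]
ft_force: [-0.4, 0.3, -1.1]
finger_gap: 0.314
```

Emit:
send_rows:
  targets:
    - [1,[0,0,0],[0,0,-0.12]]
    - [1,[0,0,0],[0,0,-0.12]]
    - [1,[0,0,0],[0,0,-0.12]]
    - [1,[0,0,0],[0,0,-0.12]]
    - [1,[0,0,0],[0,0,-0.12]]
    - [1,[0,0,0],[0,0,-0.12]]
    - [1,[0,0,0],[0,0,-0.12]]
    - [1,[0,0,0],[0,0,-0.12]]
    - [1,[0,0,0],[0,0,-0.12]]
    - [1,[0,0,0],[0,0,-0.12]]
    - [1,[0,0,0],[0,0,-0.11]]
    - [1,[0,0,0],[0,0,0]]

```text
clock: 12.3
position: [0.4932, -0.2426, 0.0671]
orientation: [-0.0, -0.07, 0.998, 0.0]
ft_force: [-0.4, 0.1, -1.7]
finger_gap: 0.312
```

```bash
python3 - <<'E'
from h import *
p=shot('wrist','w6.png');s=r.state();print(s['clock'],s['position'],s['orientation'],s['finger_gap'],s['ft_force'],s['qpos'])
q=s['orientation'];psi=2*np.arctan2(q[2],q[1]);print('psi',np.degrees(psi))
x=np.array([np.cos(psi),np.sin(psi)]);y=np.array([x[1],-x[0]])
d=np.array([.5902,.0028])-s['position'][:2];print('move cm',d@x*100,d@y*100)
E
```

```text
12.35 [ 0.49330485 -0.24263938  0.0670993 ] [-3.04171894e-04 -6.70177570e-02  9.97751722e-01  1.71928392e-04] 0.314080010104083 [-0.03499933 -0.05856831 -1.10651834] [-5.24259384e-01  1.98400855e-01  1.49665514e+00 -5.40713323e-05
  1.44723340e+00 -2.22918509e+00]
psi 187.68543009061634
move cm -12.884839381227748 23.027646200089933
```

View pics/w6.png

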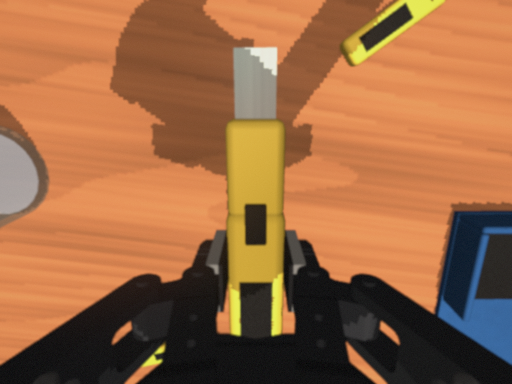

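The knife is held firmly at (256,190), and has now been turned end for end. Moving over the rest.

Emit:
send_rows:
  targets:
    - [1,[-0.7,1.2,0],[0,0,0]]
    - [1,[-1.4,2.5,0],[0,0,0]]
    - [1,[-1.5,2.7,0],[0,0,0]]
    - [1,[-1.5,2.7,0],[0,0,0]]
    - [1,[-1.5,2.7,0],[0,0,0]]
    - [1,[-1.5,2.7,0],[0,0,0]]
    - [1,[-1.5,2.7,0],[0,0,0]]
    - [1,[-1.5,2.6,0],[0,0,0]]
    - [1,[-1.2,2.1,0],[0,0,0]]
    - [1,[-0.6,1.1,0],[0,0,0]]
    - [1,[0,0,0],[0,0,0]]
    - [1,[0,0,0],[0,0,0]]

```text
clock: 13.35
position: [0.5899, 0.0024, 0.067]
orientation: [-0.0, -0.068, 0.998, -0.0]
ft_force: [-0.8, 0.3, -1.4]
finger_gap: 0.311
```

```bash
python3 - <<'E'
from h import *
s=r.state();print(s['clock'],s['position'],s['orientation'],s['finger_gap'],s['qpos'])
p=shot('wrist','w7.png');shot('top','t7.png');shot('scene','s7.png')
t=cv2.imread('pics/t7.png');cv2.imwrite('pics/t7c.png',cv2.resize(t[100:230,150:310],None,fx=5,fy=4.6,interpolation=cv2.INTER_CUBIC))
E
```

```text
13.35 [0.58990047 0.00239159 0.06704093] [-3.58386975e-04 -6.75875621e-02  9.97713248e-01 -2.58766199e-04] 0.3107678654592193 [-5.82128421e-02  3.06814484e-01  1.36848462e+00 -6.06677667e-04
  1.46693972e+00 -1.76422434e+00]
```

View pics/w7.png

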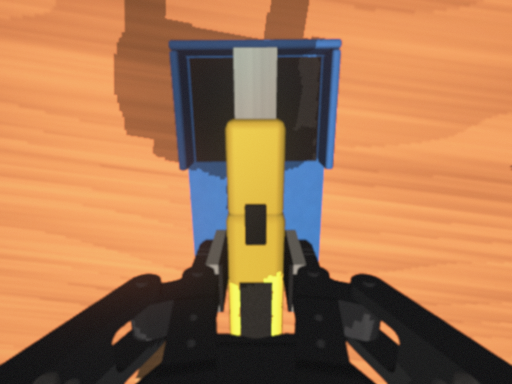

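View pics/t7c.png

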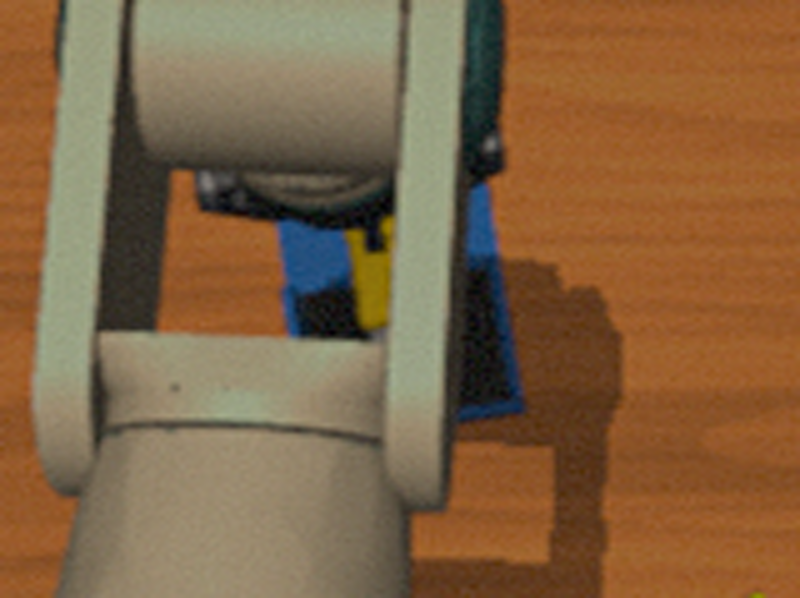

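```bash
python3 - <<'E'
from h import *
s=r.state();c=cams.calibration('wrist');p=cv2.cvtColor(cv2.imread('pics/w7.png'),cv2.COLOR_BGR2RGB)
cv2.imwrite('pics/w7c.png',cv2.resize(p[25:185,155:355],None,fx=4,fy=3.75,interpolation=cv2.INTER_CUBIC)[:,:,::-1])
bl=cv2.inRange(cv2.cvtColor(p,cv2.COLOR_RGB2HSV),(100,100,40),(125,255,255))
for row in (44,70,100,130,160,180,200,220):
    x=np.nonzero(bl[row])[0];print(row,x.min(),x.max(),np.round(pix2plane(c,[[x.min()-.5,row],[x.max()+.5,row]],.036 if row<165 else .006)*1000,1)[:,:2].tolist())
ye=cv2.inRange(cv2.cvtColor(p,cv2.COLOR_RGB2HSV),(20,150,60),(38,255,255))
for row in (130,150,180,200):
    x=np.nonzero(ye[row])[0];X=pix2plane(c,[[x.min()-.5,row],[x.max()+.5,row]],.118)*1000;print('k',row,x.min(),x.max(),np.round(X.mean(0),1))
for rr in ((256,46.5),(256,118)): print(np.round(pix2plane(c,rr,.105)*1000,1),np.round(pix2plane(c,rr,.121)*1000,1))
E
```

```text
44 170 339 [[490.7, -66.2], [476.2, 41.8]]
70 172 338 [[506.0, -64.2], [491.4, 44.5]]
100 175 336 [[524.5, -61.2], [510.0, 47.2]]
130 177 334 [[544.3, -58.8], [529.7, 50.1]]
160 180 332 [[565.2, -55.5], [550.6, 53.1]]
180 190 321 [[587.7, -53.1], [573.1, 56.0]]
200 192 320 [[605.1, -50.2], [590.5, 58.6]]
220 193 319 [[623.2, -48.0], [608.6, 61.3]]
k 130 225 285 [529.4  -5.5 118. ]
k 150 226 284 [537.9  -4.4 118. ]
k 180 228 282 [551.3  -2.6 118. ]
k 200 229 281 [560.6  -1.3 118. ]
[[495.3  -9.7 105. ]] [[497.8  -9.3 121. ]]
[[525.1  -5.6 105. ]] [[524.3  -5.8 121. ]]
```

View pics/w7c.png

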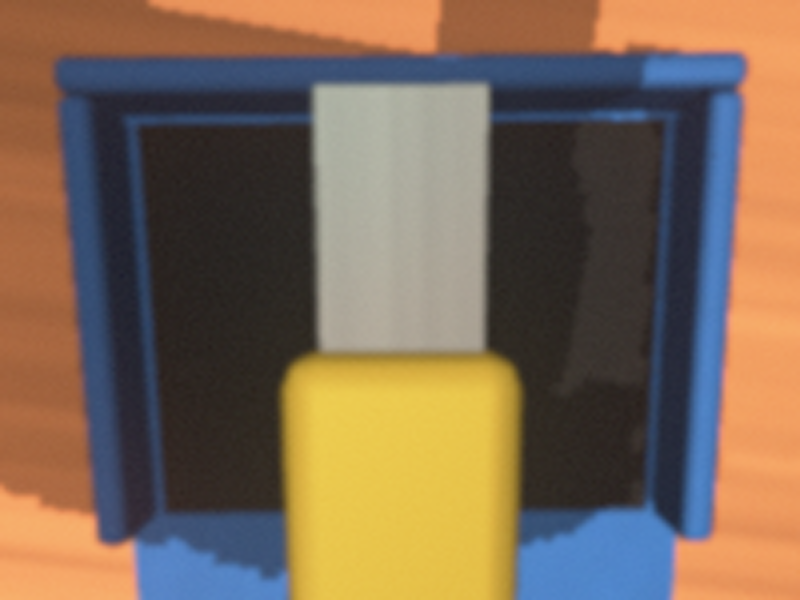

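The wrist view shows the knife centred over the rest. Its axis is 7.7° against the rest's 8.1°, the lateral error is under 0.3 mm, and the blade tip is about 10 mm short of the back wall. Lowering it.

Emit:
send_rows:
  targets:
    - [1,[0,0,0.6],[0,0,-0.006]]
    - [1,[0,0,1.4],[0,0,0]]
    - [1,[0,0,1.8],[0,0,0]]
    - [1,[0,0,1.8],[0,0,0]]
    - [1,[0,0,1.4],[0,0,0]]
    - [1,[0,0,0.8],[0,0,0]]
    - [1,[0,0,0.5],[0,0,0]]
    - [1,[0,0,0.3],[0,0,0]]
    - [1,[0,0,0.2],[0,0,0]]
    - [1,[0,0,0.1],[0,0,0]]
    - [1,[0,0,0],[0,0,0]]
    - [1,[0,0,0],[0,0,0]]

```text
clock: 14.5
position: [0.5906, 0.0026, -0.0211]
orientation: [0.001, -0.071, 0.997, -0.0]
ft_force: [0.3, -0.4, -1.0]
finger_gap: 0.31
```

Emit:
send_rows:
  targets:
    - [1,[0,0,0.1],[0,0,0]]
    - [1,[0,0,0.1],[0,0,0]]
    - [1,[0,0,0.05],[0,0,0]]
    - [1,[0,0,0],[0,0,0]]

```text
clock: 14.83
position: [0.5901, 0.0026, -0.0243]
orientation: [-0.0, -0.071, 0.997, -0.0]
ft_force: [-0.3, -0.8, -1.9]
finger_gap: 0.313
```

Emit:
send_rows:
  targets:
    - [1,[0,0,0.05],[0,0,0]]
    - [1,[0,0,0.05],[0,0,0]]
    - [1,[0,0,0],[0,0,0]]

```text
clock: 15.08
position: [0.5901, 0.0026, -0.0253]
orientation: [-0.0, -0.071, 0.997, -0.0]
ft_force: [0.1, 0.3, -1.2]
finger_gap: 0.31
```

Emit:
send_rows:
  targets:
    - [1,[0,0,0.05],[0,0,0]]
    - [1,[0,0,0],[0,0,0]]
    - [1,[0,0,0],[0,0,0]]

```text
clock: 15.33
position: [0.5901, 0.0026, -0.0257]
orientation: [-0.0, -0.071, 0.997, -0.0]
ft_force: [-0.3, 0.3, -0.9]
finger_gap: 0.31
```

Emit:
send_rows:
  targets:
    - [1,[0,0,0.05],[0,0,0]]
    - [1,[0,0,0],[0,0,0]]
    - [1,[0,0,0],[0,0,0]]

```text
clock: 15.58
position: [0.5901, 0.0026, -0.0262]
orientation: [-0.0, -0.071, 0.997, -0.0]
ft_force: [0.4, -0.0, -0.5]
finger_gap: 0.308
```

Emit:
send_rows:
  targets:
    - [1,[0,0,0.05],[0,0,0]]
    - [1,[0,0,0],[0,0,0]]
    - [1,[0,0,0],[0,0,0]]

```text
clock: 15.83
position: [0.5902, 0.0026, -0.0263]
orientation: [0.0, -0.071, 0.997, -0.0]
ft_force: [-2.0, 0.1, 2.6]
finger_gap: 0.309
```

Emit:
send_rows:
  targets:
    - [1,[0,0,0.04],[0,0,0]]
    - [1,[0,0,0],[0,0,0]]
    - [1,[0,0,0],[0,0,0]]

```text
clock: 16.08
position: [0.5903, 0.0026, -0.0263]
orientation: [0.0, -0.071, 0.997, -0.0]
ft_force: [-3.0, -0.1, 6.8]
finger_gap: 0.311
```

Contact with the plate is firm but gentle (about 7 N). Releasing and retreating.

Emit:
send_rows:
  targets:
    - [0.6,[0,0,-0.04],[0,0,0]]
    - [0.6,[0,0,0],[0,0,0]]
    - [0.4,[0,0,0],[0,0,0]]
    - [0.3,[0,0,0],[0,0,0]]
    - [0.2,[0,0,0],[0,0,0]]
    - [0.2,[0,0,0],[0,0,0]]
    - [0.2,[0,0,-0.3],[0,0,0]]
    - [0.2,[0,0,-0.8],[0,0,0]]
    - [0.2,[0,0,-1.5],[0,0,0]]
    - [0.2,[0,0,-2.5],[0,0,0]]
    - [0.2,[0,0,-3],[0,0,0]]
    - [0.2,[0,0,-3],[0,0,0]]

```text
clock: 17.08
position: [0.5898, 0.0026, 0.0859]
orientation: [-0.0, -0.071, 0.997, -0.0]
ft_force: [0.8, 0.1, 0.6]
finger_gap: 0.798
```

Emit:
send_rows:
  targets:
    - [0.2,[2,0,-2],[0,0,0]]
    - [0.2,[3,0,-1],[0,0,0]]
    - [0.2,[3,0,-1],[0,0,0]]
    - [0.2,[2,0,0],[0,0,0]]
    - [0.2,[0,0,0],[0,0,0]]
    - [0.2,[0,0,0],[0,0,0]]

```text
clock: 17.58
position: [0.4911, -0.0117, 0.1256]
orientation: [0.001, -0.071, 0.997, -0.0]
ft_force: [0.2, -0.6, 0.4]
finger_gap: 0.799
```

```bash
python3 - <<'E'
from h import *
s=r.state();print(s['clock'],s['position'],s['finger_gap'],s['ft_force'])
p=shot('wrist','w8.png');shot('scene','s8.png');shot('top','t8.png')
q=cv2.imread('pics/s8.png');cv2.imwrite('pics/s8c.png',cv2.resize(q[160:270,240:350],None,fx=5.4,fy=5.4,interpolation=cv2.INTER_CUBIC))
E
```

```text
17.5833 [ 0.49113327 -0.01168688  0.12555178] 0.7990155762543945 [ 0.21913618 -0.59518109  0.44566544]
```

View pics/w8.png

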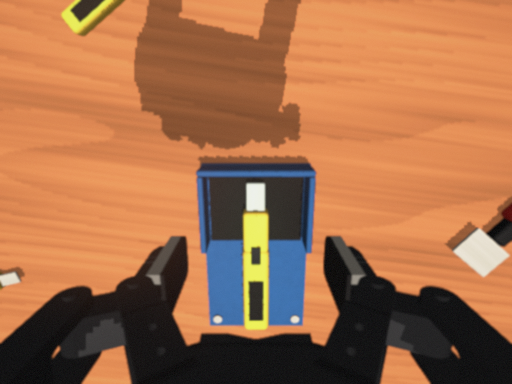

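View pics/s8.png

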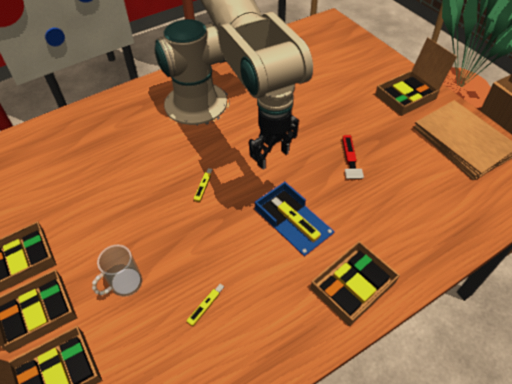

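View pics/t8.png

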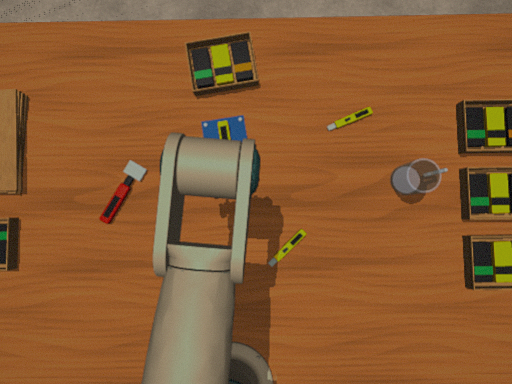

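```bash
python3 - <<'E'
from h import *
c=cams.calibration('wrist');p=cv2.cvtColor(cv2.imread('pics/w8.png'),cv2.COLOR_BGR2RGB)
hs=cv2.cvtColor(p,cv2.COLOR_RGB2HSV)
y=cv2.inRange(hs,(20,120,60),(38,255,255));y[:150]=0;y[:,:200]=0;y[:,320:]=0
rc,X=fit(c,y,.027);print('handle',rc)
a=np.radians(8.1);u=np.array([np.cos(a),np.sin(a)]);v=np.array([-u[1],u[0]])
o=np.array([.526,-.0061])
for n,uv,z in [('tip',(256,183),.017),('bladebase',(256,212),.017),('end',(256,329),.028),('wallL',(198,170),.036),('wallR',(315,170),.036),('sideendL',(203,252),.036),('sideendR',(311,252),.036),('plateL',(210,326),.006),('plateR',(304,325),.006)]:
    q=pix2plane(c,uv,z)[0,:2]-o;print(n,np.round([q@u*1000,q@v*1000],1))
E
```

```text
handle ((591.9276123046875, 3.904430389404297), (143.02635192871094, 27.31104278564453), 7.713954448699951)
tip [-28.6   1.4]
bladebase [2.2 1.5]
end [137.2   1.5]
wallL [-46.2 -51.9]
wallR [-46.2  55.6]
sideendL [ 37.6 -51.4]
sideendR [37.5 56.3]
plateL [152.3 -53.6]
plateR [150.8  59.1]
```

```bash
python3 - <<'E'
from h import *
print(r.close_job(), r.state()['clock'])
E
```

```text
the job is handed in; nothing more can be done
the job is handed in; nothing more can be done
```

The large yellow knife is lying on the blue rest, turned end for end, with its blade in the walled end and its handle pointing out of the open end. I handed the job in at about 18 s.

**Grasp:** My first two closes shut on nothing, just above the knife. The real fingertips are about 38 mm above the reported TCP, which I found by touching the knife's top lightly (about 13 N up). After correcting for that, the grasp held.

**Placing:** I turned the knife about 198° in one grip, so it did not need setting down and retaking. I lowered it until it touched the plate at about 7 N, then released it and moved the arm clear.

**Last checks, from the wrist picture:**
- **Blade:** it spans about −29 to +2 mm along the rest, and the walled end runs from −40 to +40 mm.
- **Handle:** its end is at about 137 mm, on the plate, which ends at 152 mm.
- **Fit:** the knife is within about 1 mm of the rest's middle line and about 0.4° off its direction.
- **Bystanders:** the scraper, the tankard and the smaller knives look unmoved in the scene and top pictures. I checked those by eye only.

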